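# Clear the pickle jar and push the drawer home

### The job

The white pickle jar stands in the open drawer and is too tall to go under the plank: lift it out with its lid on and stand it upright and centred on the round cork coaster on the plank. Then gently push the drawer, without slamming it, past its catch until it is fully home. The small jar and tin stay standing in the drawer, and everything else on the plank and the counter stays where it is.

Things in the scene. Friction and masses are not known exactly. Their poses are not given: they have to be found in the camera images.
- shelf_unit: fixed teak plank on two side panels, over a drawer. Origin on the counter, on the unit's middle line, 75 mm behind the plank's front edge; x points away from the robot (the way the drawer closes), y left along the plank, z up. Plank 460 mm long (y), from x -75 to +125 mm, 18 mm thick, top at z = 125 mm, underside at z = 107 mm.
- drawer (a joint): sliding drawer under the plank, in m: 0 fully home, grows as it comes out towards the robot (the unit's -x), at most 0.15. It stays where it is left; over the last 13 mm a sprung catch resists with about 7 N, and past 6 mm pulls it home. Inside 320 mm wide (y), floor top at z = 22 mm; side walls 10 mm thick, top at z = 75 mm; it reaches 190 mm back from the front panel.
- drawer_front (a point): middle of the outer face of the drawer's front panel, 15 mm below its top edge; moves with the drawer, axes as the unit's. Panel 366 mm wide (y), 12 mm thick, from z = 12 to 100 mm; when home its outer face stands 12 mm before the plank's edge. Steel finger pull at its middle: 80 mm wide, z 34 to 46 mm, projecting 16 mm.
- pickle_jar: round white ceramic pickle jar standing in the open part of the drawer, 62 mm across with straight sides from 6 to 70 mm, shoulder to a 48 mm neck, rim 90 mm up; 0.4 kg, 108 mm high with the lid, too tall to pass under the plank. Origin at the centre of its underside, z up.
- jar_lid: its loose ceramic lid, a 58 mm disc 7 mm thick with an 18 mm knob 11 mm high on top and an 8 mm plug that sits loosely in the neck. Origin at the centre of the disc's underside (on the jar's rim, 90 mm above the jar's origin).
- coaster: flat round cork coaster fixed on the plank, 90 mm across, 5 mm thick. Origin at the centre of its underside.
- spice_jar: small round glass jar in the drawer, 50 mm across, 62 mm high. Origin at the centre of its underside.
- lime_tin: low round grey-painted tin in the drawer, 54 mm across, 36 mm high. Origin at the centre of its underside.
- glass_jar: green glass jar with a steel cap on the plank, 70 mm across, 105 mm high. Origin at the centre of its underside.
- tea_tin: round grey-painted tin on the plank, 71 mm across, 95 mm high. Origin at the centre of its underside.
- spoon: steel serving spoon, 240 mm long, lying along the back of the plank. Origin at mid-length on its underside, x towards the bowl.
- tumbler: open steel tumbler standing on the counter in front of the drawer, 60 mm across the rim, 75 mm high. Origin at the centre of its underside.
- katori: open steel bowl on the counter in front of the drawer, 72 mm across the rim, 34 mm high. Origin at the centre of its underside.
- lighter: plastic gas lighter lying on the counter to the right, 220 mm long, 22 mm wide, 31 mm high. Origin on its underside near mid-length, x towards the nozzle.
Mind the look-alikes: they are no part of the job. Leave any purple look-alike of the lime_tin alone.

How it is judged:
By the outcome, as a careful person would: the job done as asked, in the order asked, and still so for the second after the job is handed in, with the robot touching nothing.
It also fails if it takes over 56 s, if anything falls off the work surface, if the arm or the gripper's body presses on something with over 40 N, if the wrist force passes 120 N, or if a joint passes its speed limit or range.

### The arm

A 6-joint arm with a two-finger parallel gripper is mounted at the origin on the work surface. World frame = base frame: x ahead of the robot, y to its left, z up, the work surface at z = 0. Lengths are in m, angles in rad, forces in N, time in s.
With the tool pointing down it reaches from about 0.375 to 0.825 m from the base axis. Payload 5.5 kg.
Tool frame: the origin (TCP) lies on the centre line of the jaws, within the pads' length; the fingertips stand 14 mm ahead of it and the grasp point (between the pads) lies 5 mm behind it; y points along the fingers, z is the direction in which the jaws open and shut, and the axes are right-handed (so a half turn about y gives the same grasp; the last joint's range is limited). The gripper opens to 85 mm and grips with 20 to 120 N. Pads are 22 mm wide; open, the fingers measure 114 mm over their backs; the gripper's body (76 mm by 85 mm) begins 54 mm behind the grasp point. The pads swing forward as they close: fully open they stand 13 mm farther back than shut.
Start: joints at [-1.188, 0.314, -0.047, 1.21, 0, 1.571], TCP at [0.224, -0.557, 0.245] pointing down, gripper open.
Joint ranges: [-2.67, 2.67], [-0.69, 1.73], [-1.03, 1.25], [-2.08, 2.16], [-1.42, 1.45], [-3.14, 3.14]. Speed limits (rad/s): [2.39, 2.39, 3.01, 3.14, 3.14, 3.14].

### API

Orientations are given as a unit quaternion [x, y, z, w].
In Python, from workcell import * gives the robot as it stands.
- The arm moves only by the tool jog_arm, never from a script. Its argument "series" is a list of rows, each a list of 7 numbers: the closure, from -1 (fully open) to 1 (shut), then the shift along the tool's x, y, z in mm, then the turn, a rotation vector about the tool's x, y, z in degrees. A call has 1 to 20 rows; each row is the pose to reach, as a shift and turn from the pose measured when the call began, along the tool's axes at that moment; what a row does not reach only later rows make up. A row lasts 1/12 s, in which the tool goes at most 41.7 mm and 7.16 degrees, less where a joint would pass 70% of its speed; a pose out of reach is approached as far as the arm can. A call with a gripper value outside its range is refused whole. The fingers move at their own pace and stop on an object; "newtons" is the grip in N (left out, the last holds). Time passes only in rows, so rows that repeat a pose let the fingers close. It gives the time, the measured TCP pose, the force and the opening at its end, in the units of the state.
- get_obs(): the state, without advancing time (a new reading comes with each control period).
- capture(name): name is "scene" or "top"; returns (picture, depth): 480x640x3 uint8, red, green, blue; 480x640 float32, m along the optical axis (not along the pixel's ray), 0 where there is no reading.
- camera_model(name): a dict with "fx", "fy", "cx", "cy" (pixels), "world_from_camera" (4x4, takes a point from camera to world coordinates). Camera axes: x right, y up, looking along -z (the intrinsics and any distortion apply to the point x, -y, -z); pixel columns grow to the right and rows downward; lengths in m; the calibration is good to about 2 mm. A picture is of the moment at which its call begins. camera_model takes no time and is no camera call.
- close_job(): hands the job in, once; it reports no verdict.
The state is a dict: "time": time; "joints": joint angles; "qd": joint speeds; "effort": joint torques, N m; "tool_pos": TCP position; "eef_rot": TCP orientation; "force": force on the tool from outside, world axes, zero at the start; "torque": the same for the moment, N m; "width": finger opening in m.
Only numpy, scipy, OpenCV 4.12 (cv2) and the standard library are available. Lean on these libraries where they do the work, as an engineer would, in place of code of your own. Each camera call takes 0.05 s, during which the arm holds its last target. There are 200 camera calls.

## Working session

There is one attempt and no reset: what is moved stays moved. The work goes in short steps, Python scripts to look and compute and a tool call to move; the robot and the scene stay as the last step left them, time stands still between calls to the robot, and variables do not carry over. Pictures are saved under pics/ and viewed, about 8 in all and at most 12, crops included, and the job is handed in when it is done.

Besides the shell and the picture viewer there is one more tool, called after "Emit:" by a JSON object that holds its "name" and its "arguments", one argument or row to a line. jog_arm: Moves the arm, as the interface text tells. Its arguments: {"type":"object","properties":{"series":{"type":"array","items":{"type":"array","items":{"type":"number"}}},"newtons":{"type":"number"}},"required":["series"]}

```bash
ls; mkdir -p pics
cat > h.py <<'E'
from workcell import *
import numpy as np, cv2
def save(n,img): cv2.imwrite('pics/'+n+'.png',cv2.cvtColor(img,cv2.COLOR_RGB2BGR))
def world(cam,d):
    m=camera_model(cam); v,u=np.mgrid[0:480,0:640]
    p=np.stack([(u-m['cx'])/m['fx']*d,-(v-m['cy'])/m['fy']*d,-d,np.ones_like(d)],-1)
    w=(p@np.array(m['world_from_camera']).T)[...,:3]; w[d<=0]=np.nan
    return w
E
python3 - <<'E'
from h import *
for c in('top','scene'):
    i,d=capture(c); save(c+'0',i); np.savez(c+'0.npz',i=i,d=d); m=camera_model(c); print(c,m)
print(get_obs())
E
```

```text
pics
top {'fx': 510.5021751079332, 'fy': 510.5021751079332, 'cx': 316.7366573413617, 'cy': 245.6714697387197, 'world_from_camera': array([[ 0.01963678,  0.99389519, -0.10856682,  0.4292193 ],
       [-0.99980087,  0.0199062 ,  0.00139828, -0.13954573],
       [ 0.0035509 ,  0.10851775,  0.99408817,  1.05609238],
       [ 0.        ,  0.        ,  0.        ,  1.        ]])}
scene {'fx': 516.8445649442399, 'fy': 516.8445649442399, 'cx': 315.1969263494558, 'cy': 238.73183024483265, 'world_from_camera': array([[-0.67684188, -0.6339192 ,  0.37420787,  0.95090821],
       [ 0.73610013, -0.58729969,  0.33650507,  0.21678925],
       [ 0.00645514,  0.50321519,  0.86413703,  1.01450482],
       [ 0.        ,  0.        ,  0.        ,  1.        ]])}
{'time': 0.1, 'joints': array([-1.18799783e+00,  3.14177368e-01, -4.80050464e-02,  1.21023256e+00,
        2.29459646e-05,  1.57078254e+00]), 'qd': array([ 1.82584082e-03, -7.58263258e-04,  3.55610344e-03, -1.33128446e-03,
       -3.24631704e-04, -1.19207000e-05]), 'effort': array([ 1.89908674e-04, -5.40767133e+01,  3.40540838e+01,  1.11922252e-02,
       -2.63312955e-05,  2.03467187e-05]), 'tool_pos': array([ 0.22391996, -0.55608056,  0.24449618]), 'eef_rot': array([-0.13462052,  0.69475653, -0.69362979,  0.13441872]), 'force': array([ 0.74364937, -1.05847129, -1.04875786]), 'torque': array([-0.009828  ,  0.01084552,  0.00797042]), 'width': 0.08508653557868785}
```

View pics/top0.png

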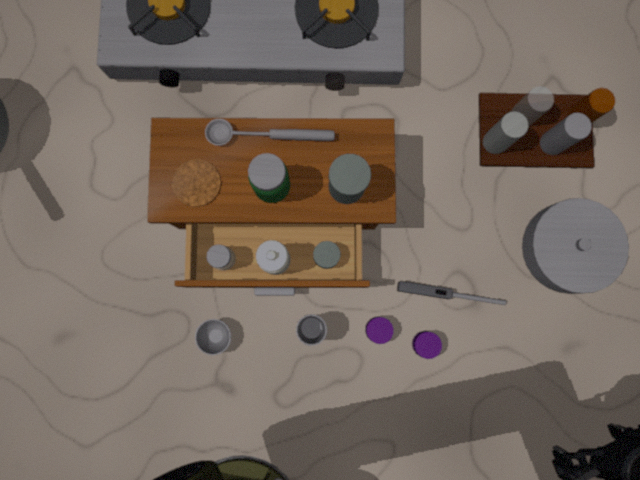

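View pics/scene0.png

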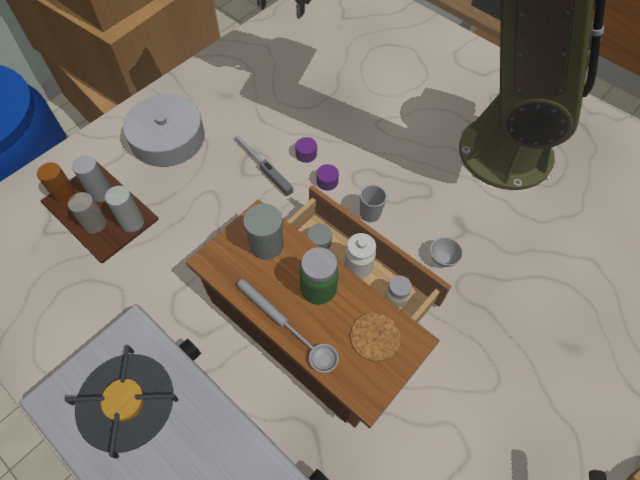

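Top view: the pickle jar, white with a knob, is at (272,257). It could be confused with the spice jar (221,257), the lime tin (327,254), the tea tin on the plank (349,178) or the glass jar (269,175). The purple look-alikes are at (379,330) and (427,345). The coaster is at (197,183), the tumbler at (312,330) and the katori at (213,336). Next I'll measure and check a close crop.

Run:
```python
from h import *
f=np.load('top0.npz'); i,d=f['i'],f['d']; w=world('top',d)
def reg(n,u0,u1,v0,v1,zlo,zhi):
    r=w[v0:v1,u0:u1].reshape(-1,3); r=r[(r[:,2]>zlo)&(r[:,2]<zhi)]
    if len(r)<8: print(n,len(r)); return
    c,rad=cv2.minEnclosingCircle(np.ascontiguousarray(r[:,:2],dtype=np.float32))
    print(n,len(r),'mean',r.mean(0).round(4),'circ',np.round(c,4),round(2*rad,4),'box',r.min(0).round(3),r.max(0).round(3)); return r
reg('lid',250,295,235,280,.108,.14)
reg('knob',260,285,245,270,.123,.15)
reg('spice',203,240,240,275,.07,.1)
reg('lime',310,345,236,275,.045,.075)
reg('glass',240,300,145,205,.22,.25)
reg('tea',320,375,145,205,.21,.235)
reg('coaster',165,225,155,212,.1285,.135)
reg('tumbler',290,335,310,350,.06,.09)
reg('katori',190,240,312,360,.025,.05)
reg('spoon',200,340,115,145,.13,.17)
r=reg('plank',140,410,110,226,.115,.13)
rc=cv2.minAreaRect(np.ascontiguousarray(r[:,:2],dtype=np.float32)); print(rc, cv2.boxPoints(rc))
r=reg('front',170,375,276,292,.085,.11)
rc=cv2.minAreaRect(np.ascontiguousarray(r[:,:2],dtype=np.float32)); print(rc, cv2.boxPoints(rc))
reg('floor',230,255,228,280,.0,.05)
# coaster by colour edges
print(i[183,197],i[150,220])
a=cv2.resize(i[100:300,140:400],None,fx=3,fy=3,interpolation=cv2.INTER_CUBIC); save('crop1',a)
```

```text
lid 761 mean [ 0.5121 -0.057   0.1203] circ [ 0.5126 -0.0566] 0.0585 box [ 0.485 -0.085  0.112] [ 0.541 -0.029  0.133]
knob 85 mean [ 0.5112 -0.0573  0.1289] circ [ 0.5066 -0.0592] 0.0424 box [ 0.49  -0.076  0.123] [ 0.523 -0.04   0.133]
spice 448 mean [0.5124 0.0467 0.0837] circ [0.5129 0.0483] 0.0457 box [0.491 0.026 0.071] [0.535 0.071 0.089]
lime 586 mean [ 0.5222 -0.1596  0.0582] circ [ 0.5227 -0.16  ] 0.0538 box [ 0.496 -0.185  0.045] [ 0.548 -0.134  0.064]
glass 1079 mean [ 0.6416 -0.0547  0.2302] circ [ 0.6425 -0.0551] 0.0625 box [ 0.612 -0.084  0.22 ] [ 0.673 -0.024  0.235]
tea 1389 mean [ 0.6419 -0.1926  0.2201] circ [ 0.643  -0.1928] 0.0712 box [ 0.608 -0.228  0.211] [ 0.677 -0.157  0.226]
coaster 1619 mean [0.6437 0.0855 0.1307] circ [0.6433 0.0838] 0.1457 box [0.591 0.031 0.129] [0.697 0.14  0.135]
tumbler 211 mean [ 0.3739 -0.1331  0.0727] circ [ 0.3762 -0.1324] 0.0595 box [ 0.347 -0.162  0.06 ] [ 0.405 -0.105  0.079]
katori 320 mean [0.3554 0.0661 0.032 ] circ [0.3562 0.0616] 0.0717 box [0.322 0.026 0.025] [0.391 0.096 0.039]
spoon 1202 mean [ 0.7373 -0.0468  0.1396] c
[... 194 characters left out ...]
]
((0.6727180480957031, -0.05392710864543915), (0.20049519836902618, 0.46097230911254883), 1.0499377250671387) [[ 0.5682639   0.17468342]
 [ 0.5767107  -0.2862115 ]
 [ 0.7771722  -0.28253764]
 [ 0.7687254   0.17835727]]
front 1362 mean [ 0.4618 -0.0579  0.0997] circ [ 0.4628 -0.0576] 0.3653 box [ 0.453 -0.24   0.086] [0.471 0.125 0.106]
((0.46186259388923645, -0.05766721069812775), (0.011397021822631359, 0.36497214436531067), 1.1211128234863281) [[ 0.45259467  0.12467242]
 [ 0.45973566 -0.24022983]
 [ 0.47113052 -0.24000683]
 [ 0.46398953  0.12489541]]
floor 1251 mean [0.5235 0.0097 0.0229] circ [0.5233 0.0106] 0.1156 box [ 0.471 -0.016  0.017] [0.576 0.037 0.05 ]
[134  95  57] [119  79  44]
```

View pics/crop1.png

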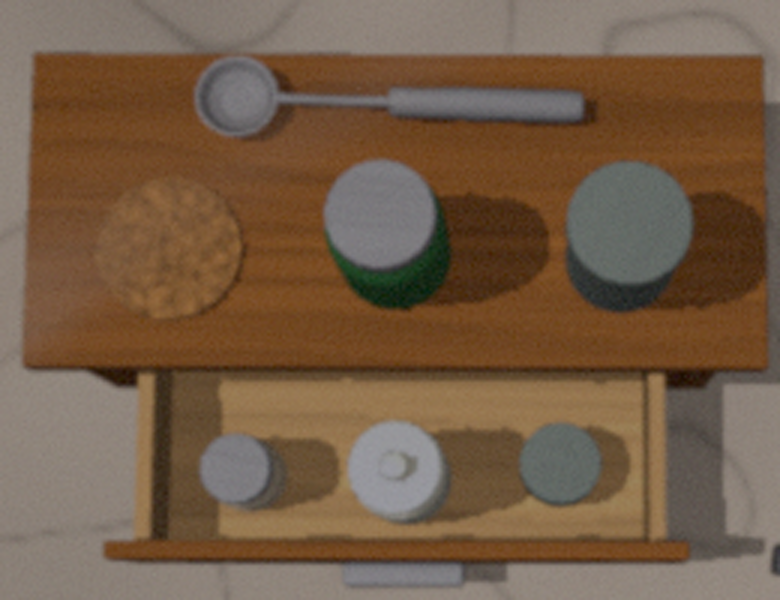

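The crop confirms the choice: the jar with the white lid and knob is at crop (397,468), and the coaster centre is at crop (169,248), i.e. pixel (196.5,182.7). The measured heights and sizes match the description, the drawer is about 104 mm out, and the unit's yaw is about 1.05°.

```bash
cat >> h.py <<'E'
from scipy.spatial.transform import Rotation as R
YAW=np.radians(1.05)
def go(p,flip=1):
    """shift/turn in current tool axes to reach TCP p, pointing down, jaws along unit y"""
    s=get_obs(); A=R.from_quat(s['eef_rot']); z=flip*np.array([-np.sin(YAW),np.cos(YAW),0]); y=np.array([0,0,-1.])
    B=R.from_matrix(np.stack([np.cross(y,z),y,z],1))
    print('shift',(A.inv().apply(np.array(p)-s['tool_pos'])*1e3).round(1),'turn',np.degrees((A.inv()*B).as_rotvec()).round(2),'t',s['time'],'q',s['joints'].round(2))
E
python3 - <<'E'
from h import *
print(R.from_quat(get_obs()['eef_rot']).as_matrix().round(3))
for f in(1,-1): go([.512,-.057,.245],f)
f=np.load('top0.npz'); i,d=f['i'],f['d']
m=camera_model('top'); M=m['world_from_camera']
def ray(u,v,z):
    r=M[:3,:3]@[(u-m['cx'])/m['fx'],-(v-m['cy'])/m['fy'],-1]; return M[:3,3]+r*(z-M[2,3])/r[2]
for q in((97,248),(243,248),(169,176),(169,320)): print(ray(140+(q[0]+.5)/3-.5,100+(q[1]+.5)/3-.5,.13))
E
```

```text
[[-0.928 -0.001  0.374]
 [-0.374  0.002 -0.928]
 [-0.    -1.    -0.002]]
shift [-4.537e+02  1.000e-01 -3.553e+02] turn [ 2.0000e-02 -1.5912e+02 -1.3000e-01] t 0.1 q [-1.19  0.31 -0.05  1.21  0.    1.57]
shift [-4.537e+02  1.000e-01 -3.553e+02] turn [9.000e-02 2.088e+01 2.000e-02] t 0.1 q [-1.19  0.31 -0.05  1.21  0.    1.57]
[0.64272728 0.12888918 0.13      ]
[0.64456762 0.03903134 0.13      ]
[0.68907482 0.08664225 0.13      ]
[0.59866451 0.08254599 0.13      ]
```

Emit:
{"name": "jog_arm", "arguments": {
  "series": [
    [-1,-15,0,-12,0,1,0],
    [-1,-45,0,-35,0,3,0],
    [-1,-75,0,-59,0,5,0],
    [-1,-105,0,-82,0,7,0],
    [-1,-135,0,-106,0,9,0],
    [-1,-165,0,-129,0,11,0],
    [-1,-195,0,-153,0,13,0],
    [-1,-225,0,-176,0,14,0],
    [-1,-255,0,-200,0,15,0],
    [-1,-285,0,-223,0,16,0],
    [-1,-315,0,-247,0,17,0],
    [-1,-345,0,-270,0,18,0],
    [-1,-375,0,-294,0,19,0],
    [-1,-402,0,-315,0,20,0],
    [-1,-424,0,-332,0,20.5,0],
    [-1,-440,0,-345,0,20.9,0],
    [-1,-450,0,-352,0,20.9,0],
    [-1,-453.7,0,-355.3,0,20.9,0],
    [-1,-453.7,0,-355.3,0,20.9,0]
  ]
}}

```text
time: 1.68
tool_pos: [0.5121, -0.0567, 0.2447]
eef_rot: [-0.007, 0.708, -0.707, 0.006]
force: [-0.0, -0.1, 0.1]
width: 0.0854
```

Run:
```python
from h import *
go([.512,-.057,.076],-1); print(get_obs()['tool_pos'],get_obs()['force'])
```

```text
shift [-1.000e-01  1.687e+02  5.000e-01] turn [0.08 0.06 0.08] t 1.6833 q [-0.11  0.16 -0.25  1.17  0.    3.01]
[ 0.51209183 -0.05668136  0.24471185] [-0.04865769 -0.09989493  0.14298763]
```

Emit:
{"name": "jog_arm", "arguments": {
  "series": [
    [-1,0,12,0.5,0,0,0],
    [-1,0,32,0.5,0,0,0],
    [-1,0,52,0.5,0,0,0],
    [-1,0,72,0.5,0,0,0],
    [-1,0,92,0.5,0,0,0],
    [-1,0,110,0.5,0,0,0],
    [-1,0,125,0.5,0,0,0],
    [-1,0,138,0.5,0,0,0],
    [-1,0,148,0.5,0,0,0],
    [-1,0,156,0.5,0,0,0],
    [-1,0,162,0.5,0,0,0],
    [-1,0,165,0.5,0,0,0],
    [-1,0,166,0.5,0,0,0]
  ]
}}

```text
time: 2.77
tool_pos: [0.5118, -0.0572, 0.0785]
eef_rot: [-0.007, 0.708, -0.707, 0.006]
force: [-0.7, 0.6, 0.8]
width: 0.0853
```

Run:
```python
from h import *
s=get_obs(); print(s['tool_pos'],s['force'])
i,d=capture('scene'); save('s1',cv2.resize(i[150:350,280:480],None,fx=3,fy=3))
```

```text
[ 0.5117851  -0.05722069  0.07853467] [-0.66080234  0.58628654  0.83307091]
```

View pics/s1.png

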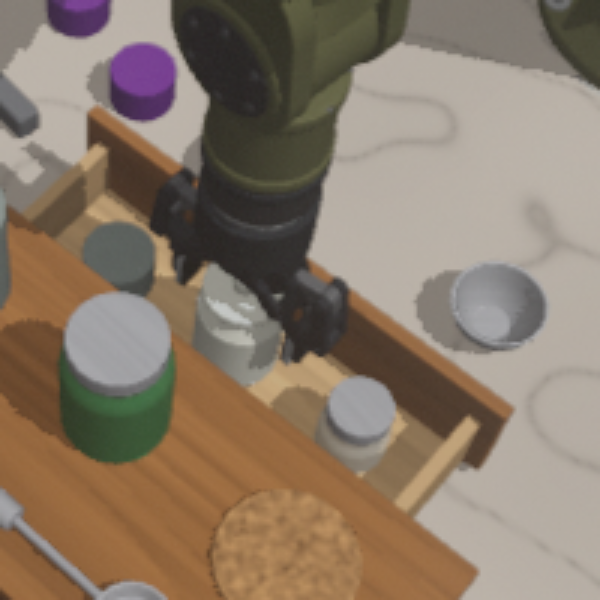

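The jar is between the open fingers, at about (240,330) in the crop, with room on both sides and the lid clear below the body. I'll grip it now.

Emit:
{"name": "jog_arm", "arguments": {
  "series": [
    [-1,0,1.5,0,0,0,0],
    [0,0,1.5,0,0,0,0],
    [1,0,1.5,0,0,0,0],
    [1,0,1.5,0,0,0,0],
    [1,0,1.5,0,0,0,0],
    [1,0,1.5,0,0,0,0],
    [1,0,1.5,0,0,0,0],
    [1,0,1.5,0,0,0,0],
    [1,0,1.5,0,0,0,0]
  ],
  "newtons": 50
}}

```text
time: 3.57
tool_pos: [0.5127, -0.0568, 0.0781]
eef_rot: [-0.007, 0.708, -0.706, 0.007]
force: [-0.8, 1.5, 6.3]
width: 0.0602
```

Emit:
{"name": "jog_arm", "arguments": {
  "series": [
    [1,0,-2,0,0,0,0],
    [1,0,-5,0,0,0,0],
    [1,0,-9,0,0,0,0],
    [1,0,-14,0,0,0,0],
    [1,0,-20,0,0,0,0],
    [1,0,-25,0,0,0,0],
    [1,0,-28,0,0,0,0],
    [1,0,-30,0,0,0,0],
    [1,0,-30,0,0,0,0]
  ]
}}

```text
time: 4.32
tool_pos: [0.5131, -0.0569, 0.1087]
eef_rot: [-0.006, 0.708, -0.707, 0.007]
force: [-0.7, 0.6, -4.8]
width: 0.0601
```

Run:
```python
from h import *
s=get_obs(); print(s['tool_pos'],s['force'],s['width'],s['torque'])
i,d=capture('scene'); save('s2',cv2.resize(i[150:350,280:480],None,fx=3,fy=3))
```

```text
[ 0.51305192 -0.05691889  0.10869393] [-0.70458983  0.62643551 -4.79733857] 0.06010426618769881 [-0.04817928  0.05269712  0.04919949]
```

View pics/s2.png

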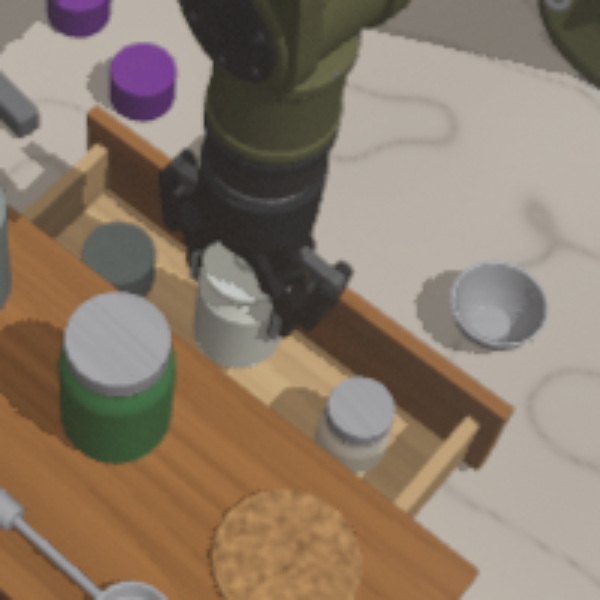

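The jar is lifted upright with its lid on (crop about (238,300)), and the 4.8 N on the wrist fits its weight. Now I'll raise it, go left over the drawer, then forward.

Emit:
{"name": "jog_arm", "arguments": {
  "series": [
    [1,0,-4,0,0,0,0],
    [1,0,-12,0,0,0,0],
    [1,0,-24,0,0,0,0],
    [1,0,-38,0,0,0,0],
    [1,0,-53,0,0,0,0],
    [1,0,-68,0,0,0,0],
    [1,0,-83,0,0,0,0],
    [1,0,-96,0,0,0,0],
    [1,0,-106,0,0,0,0],
    [1,0,-113,0,0,0,0],
    [1,0,-117,0,0,0,0],
    [1,0,-118,0,0,0,0],
    [1,0,-118,0,0,0,0]
  ]
}}

```text
time: 5.45
tool_pos: [0.5126, -0.0571, 0.2261]
eef_rot: [-0.007, 0.708, -0.706, 0.007]
force: [-0.3, 0.2, -5.9]
width: 0.0603
```

Run:
```python
from h import *
s=get_obs(); print(s['tool_pos'],s['force'],s['width'])
go([.514,.0842,.2265],-1);go([.6445,.0842,.2265],-1)
```

```text
[ 0.51260218 -0.05705336  0.22613053] [-0.32846101  0.2110953  -5.9039695 ] 0.06029071584107867
shift [-4.200e+00 -1.000e-01 -1.412e+02] turn [ 0.1   0.07 -0.03] t 5.45 q [-0.11  0.16 -0.28  1.12  0.    3.01]
shift [-1.346e+02 -1.000e-01 -1.386e+02] turn [ 0.1   0.07 -0.03] t 5.45 q [-0.11  0.16 -0.28  1.12  0.    3.01]
```

Emit:
{"name": "jog_arm", "arguments": {
  "series": [
    [1,0,0,-3,0,-0.3,0],
    [1,0,0,-10,0,-1,0],
    [1,0,0,-20,0,-2.2,0],
    [1,-1,0,-32,0,-3.6,0],
    [1,-1,0,-45,0,-5,0],
    [1,-2,0,-58,0,-6.5,0],
    [1,-2,0,-71,0,-8,0],
    [1,-3,0,-84,0,-9.5,0],
    [1,-4,0,-97,0,-11,0],
    [1,-7,0,-109,0,-12.5,0],
    [1,-13,0,-120,0,-13.7,0],
    [1,-21,0,-129,0,-14.7,0],
    [1,-31,0,-135,0,-15.4,0],
    [1,-43,0,-139,0,-15.9,0],
    [1,-56,0,-140,0,-16,0],
    [1,-69,0,-140,0,-16,0],
    [1,-82,0,-139.5,0,-16,0],
    [1,-94,0,-139,0,-16,0],
    [1,-105,0,-139,0,-16,0],
    [1,-115,0,-138.6,0,-16,0]
  ]
}}

```text
time: 7.12
tool_pos: [0.6266, 0.0838, 0.2259]
eef_rot: [-0.105, 0.7, -0.699, 0.106]
force: [-0.1, 0.8, -4.8]
width: 0.0602
```

Run:
```python
from h import *
s=get_obs(); print(s['tool_pos'],s['force'],s['width'])
go([.6445,.0842,.2265],-1)
```

```text
[0.62658682 0.08379491 0.22585132] [-0.07590457  0.7907472  -4.81975667] 0.06015588338130958
shift [-17.2  -0.6   4.9] turn [ 0.08 16.08 -0.04] t 7.1167 q [0.13 0.38 0.   1.19 0.   2.97]
```

Emit:
{"name": "jog_arm", "arguments": {
  "series": [
    [1,-7,0,2,0,0,0],
    [1,-12,0,3.4,0,0,0],
    [1,-15.5,0,4.4,0,0,0],
    [1,-17.2,2,4.9,0,0,0],
    [1,-17.2,6,4.9,0,0,0],
    [1,-17.2,12,4.9,0,0,0],
    [1,-17.2,18,4.9,0,0,0],
    [1,-17.2,23,4.9,0,0,0],
    [1,-17.2,26,4.9,0,0,0],
    [1,-17.2,28,4.9,0,0,0],
    [1,-17.2,28,4.9,0,0,0]
  ]
}}

```text
time: 8.03
tool_pos: [0.644, 0.0842, 0.1972]
eef_rot: [-0.105, 0.7, -0.699, 0.105]
force: [0.3, -0.1, -4.7]
width: 0.0601
```

Run:
```python
from h import *
s=get_obs(); print(s['tool_pos'],s['force'],s['width'])
go([.6445,.0842,.186],-1)
i,d=capture('scene'); np.savez('s3.npz',i=i,d=d); save('s3',cv2.resize(i[200:400,280:480],None,fx=3,fy=3))
w=world('scene',d)
# jar wall points: white-ish between z .14 and .17 near the coaster
r=w.reshape(-1,3); k=(abs(r[:,0]-.644)<.035)&(abs(r[:,1]-.084)<.04)&(r[:,2]>.14)&(r[:,2]<.185)
p=r[k]
from scipy.optimize import least_squares
for a,b in((.142,.155),(.155,.168)):
    q=p[(p[:,2]>a)&(p[:,2]<b)]; o=least_squares(lambda c:np.hypot(q[:,0]-c[0],q[:,1]-c[1])-.031,[.644,.084],loss='soft_l1',f_scale=.001); print(len(q),o.x,np.abs(o.fun).mean())
q=p; print(len(q))
```

```text
[0.64403889 0.0841766  0.19723855] [ 0.33540436 -0.14719058 -4.67965617] 0.060123807122234814
shift [-0.4 11.2  0.1] turn [8.000e-02 1.608e+01 1.000e-02] t 8.0333 q [0.13 0.43 0.01 1.15 0.   2.97]
51 [0.64203851 0.08526399] 0.0003281395521030473
87 [0.64203659 0.08523788] 0.00040592940597462097
254
```

View pics/s3.png

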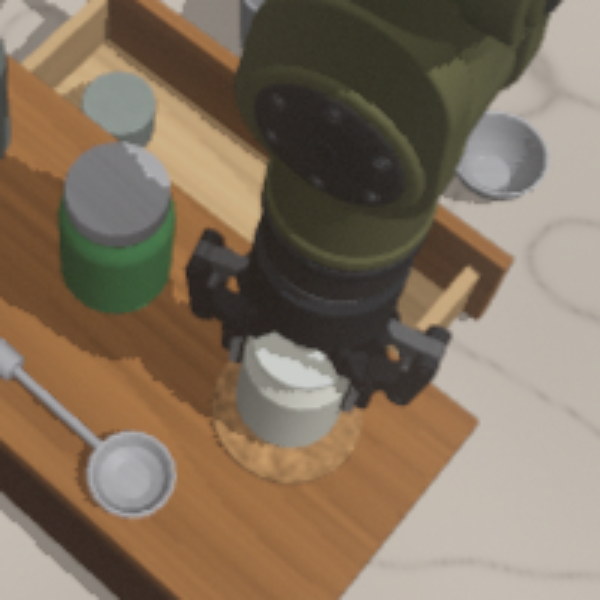

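Run:
```python
from h import *
f=np.load('scene0.npz'); i,d=f['i'],f['d']; w=world('scene',d)
g=cv2.medianBlur(w[...,2].astype(np.float32),5)
z=g[300:375,340:415]; print('plank z',np.median(g[360:380,320:340]),'coaster z',np.median(g[330:345,368:383]))
t=(np.median(g[330:345,368:383])+np.median(g[270:280,260:270]))/2
mk=np.zeros((480,640),np.uint8); mk[305:370,340:412]=(g[305:370,340:412]>t)
n,l,st,c=cv2.connectedComponentsWithStats(mk); k=1+np.argmax(st[1:,4]); mk=(l==k)
p=w[mk]; print(mk.sum(),st[k],p.mean(0),cv2.minEnclosingCircle(np.ascontiguousarray(p[:,:2],dtype=np.float32)))
save('m',cv2.resize(np.where(mk[...,None],255-i,i)[290:390,325:425],None,fx=5,fy=5))
# lid in scene0
r=w[225:290,335:390].reshape(-1,3); q=r[(r[:,2]>.112)&(r[:,2]<.124)&(abs(r[:,0]-.512)<.035)]; print(cv2.minEnclosingCircle(np.ascontiguousarray(q[:,:2],dtype=np.float32)))
```

```text
plank z nan coaster z 0.1303409
1892 [ 351  312   50   49 1892] [nan nan nan] ((0.6412991285324097, 0.08717738091945648), 0.0469660609960556)
((0.5108518600463867, -0.05531470105051994), 0.029665961861610413)
```

View pics/m.png

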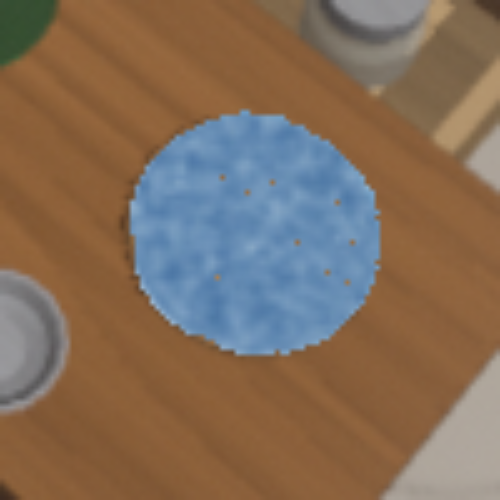

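The mask covers the coaster cleanly. In the scene camera, jar and coaster centres agree to about 1 mm, allowing for the offset between the cameras. I'll lower slowly.

Emit:
{"name": "jog_arm", "arguments": {
  "series": [
    [1,0,2,0,0,0,0],
    [1,0,5,0,0,0,0],
    [1,0,7,0,0,0,0],
    [1,0,8.5,0,0,0,0],
    [1,0,9.5,0,0,0,0],
    [1,0,10.2,0,0,0,0],
    [1,0,10.2,0,0,0,0]
  ]
}}

```text
time: 8.67
tool_pos: [0.6443, 0.0842, 0.1873]
eef_rot: [-0.105, 0.7, -0.699, 0.105]
force: [0.3, 0.4, -5.5]
width: 0.0603
```

Emit:
{"name": "jog_arm", "arguments": {
  "series": [
    [1,0,0.7,0,0,0,0],
    [1,0,1.2,0,0,0,0],
    [1,0,1.6,0,0,0,0],
    [1,0,1.6,0,0,0,0]
  ]
}}

```text
time: 9.0
tool_pos: [0.6444, 0.0843, 0.1862]
eef_rot: [-0.105, 0.7, -0.699, 0.106]
force: [-0.4, -0.5, -1.7]
width: 0.06
```

Emit:
{"name": "jog_arm", "arguments": {
  "series": [
    [1,0,0.5,0,0,0,0],
    [1,0,0.6,0,0,0,0],
    [0.3,0,0.6,0,0,0,0],
    [0,0,0.6,0,0,0,0],
    [-0.4,0,0.6,0,0,0,0],
    [-0.7,0,0.6,0,0,0,0],
    [-1,0,0.6,0,0,0,0],
    [-1,0,0.6,0,0,0,0],
    [-1,0,0.6,0,0,0,0],
    [-1,0,0.6,0,0,0,0]
  ]
}}

```text
time: 9.83
tool_pos: [0.6446, 0.0843, 0.1856]
eef_rot: [-0.105, 0.7, -0.699, 0.106]
force: [0.5, 0.8, -0.5]
width: 0.0857
```

Emit:
{"name": "jog_arm", "arguments": {
  "series": [
    [-1,0,-2,0,0,0,0],
    [-1,0,-6,0,0,0,0],
    [-1,0,-12,0,0,0,0],
    [-1,0,-20,0,0,0,0],
    [-1,0,-30,0,0,0,0],
    [-1,0,-42,0,0,0,0],
    [-1,0,-56,0,0,0,0],
    [-1,0,-70,0,0,0,0],
    [-1,0,-84,0,0,0,0],
    [-1,0,-96,0,0,0,0],
    [-1,0,-104,0,0,0,0],
    [-1,0,-108,0,0,0,0],
    [-1,0,-110,0,0,0,0]
  ]
}}

```text
time: 10.92
tool_pos: [0.6448, 0.0841, 0.2967]
eef_rot: [-0.104, 0.7, -0.699, 0.106]
force: [-1.0, -0.5, -0.0]
width: 0.0855
```

Run:
```python
from h import *
c,s=np.cos(YAW),np.sin(YAW); e=np.array([.5725,-.0558])
print(get_obs()['tool_pos'])
go([.420,-.0585,.295],-1)
```

```text
[0.64480567 0.08413017 0.29673235]
shift [256.8   1.   70.1] turn [ 0.08 16.08 -0.14] t 10.9167 q [0.13 0.4  0.19 1.36 0.   2.97]
```

Emit:
{"name": "jog_arm", "arguments": {
  "series": [
    [1,6,0,1.5,0,0.3,0],
    [1,20,0,5,0,1,0],
    [1,38,0,10,0,2,0],
    [1,58,0,16,0,3.5,0],
    [1,79,0,21,0,5,0],
    [1,100,0,27,0,6.5,0],
    [1,121,0,33,0,8,0],
    [1,142,0,39,0,9.5,0],
    [1,163,0,44,0,11,0],
    [1,184,0,50,0,12.5,0],
    [1,204,0,56,0,14,0],
    [1,222,0,61,0,15,0],
    [1,237,0,65,0,15.6,0],
    [1,248,0,68,0,16,0],
    [1,254,0,69.5,0,16.1,0],
    [1,256.8,0,70.1,0,16.1,0],
    [1,256.8,0,70.1,0,16.1,0]
  ],
  "newtons": 40
}}

```text
time: 12.33
tool_pos: [0.42, -0.0586, 0.296]
eef_rot: [-0.005, 0.708, -0.706, 0.007]
force: [0.1, 0.4, 0.6]
width: 0.0001
```

Run:
```python
from h import *
go([.420,-.0585,.090],-1); print(get_obs()['width'])
i,d=capture('top'); np.savez('top1.npz',i=i,d=d); save('t1',cv2.resize(i[100:300,140:400],None,fx=3,fy=3))
w=world('top',d)
def reg(n,u0,u1,v0,v1,zlo,zhi):
    r=w[v0:v1,u0:u1].reshape(-1,3); r=r[(r[:,2]>zlo)&(r[:,2]<zhi)]
    print(n,len(r),r.mean(0).round(4),cv2.minEnclosingCircle(np.ascontiguousarray(r[:,:2],dtype=np.float32)),r[:,2].max())
reg('lid',160,230,135,215,.2,.25)
```

```text
shift [6.00e-01 2.06e+02 2.00e-01] turn [ 0.1  -0.04 -0.15] t 12.3333 q [-0.14 -0.04 -0.34  1.27  0.    2.98]
0.00010374843357702317
lid 1120 [0.6416 0.0805 0.2243] ((0.6436723470687866, 0.08294210582971573), 0.030542898923158646) 0.24232041892429923
```

View pics/t1.png

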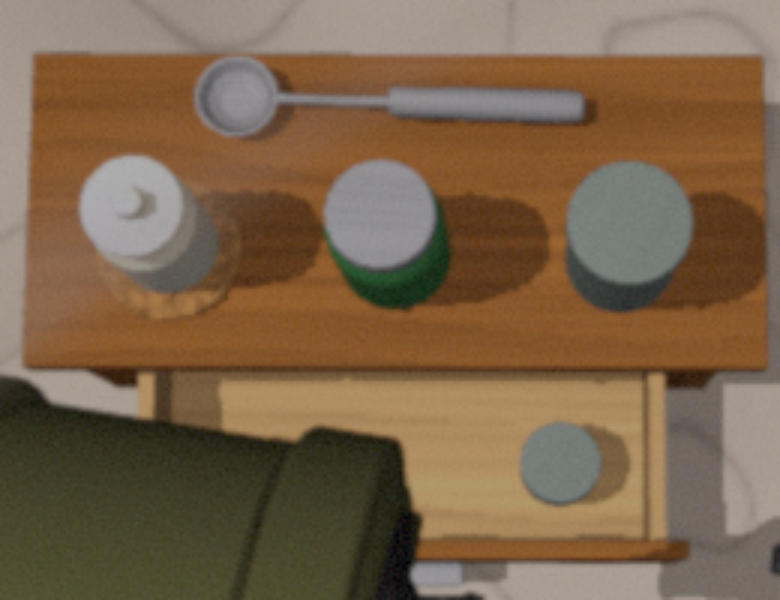

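The pickle jar with its lid stands on the coaster, lid at crop (131,205). Its top-view centre (0.6437, 0.083) is about 1 mm from the coaster's, and the other plank items haven't moved. For the push I'll go a little right of the middle, so the wrist clears the green jar behind.

Emit:
{"name": "jog_arm", "arguments": {
  "series": [
    [1,-1,5,6,0,0,0],
    [1,-2,18,16,0,0,0],
    [1,-3,36,27,0,0,0],
    [1,-4,56,34,0,0,0],
    [1,-4.5,76,36.5,0,0,0],
    [1,-4.5,96,36.5,0,0,0],
    [1,-4.5,116,36.5,0,0,0],
    [1,-4.5,136,36.5,0,0,0],
    [1,-4.5,154,36.5,0,0,0],
    [1,-4.5,170,36.5,0,0,0],
    [1,-4.5,183,36.5,0,0,0],
    [1,-4.5,193,36.5,0,0,0],
    [1,-4.5,199,36.5,0,0,0],
    [1,-4.5,202,36.5,0,0,0],
    [1,-4.5,202,36.5,0,0,0]
  ]
}}

```text
time: 13.63
tool_pos: [0.4261, -0.0944, 0.0935]
eef_rot: [-0.006, 0.708, -0.706, 0.007]
force: [0.2, 0.4, -0.8]
width: 0.0003
```

Run:
```python
from h import *
go([.55,-.0935,.094],-1); print(get_obs()['tool_pos'],get_obs()['force'])
```

```text
shift [-123.9   -0.3    1.3] turn [ 0.12 -0.01 -0.12] t 13.6333 q [-0.22  0.13 -0.65  0.79  0.    2.9 ]
[ 0.42607094 -0.09440803  0.09348016] [ 0.18951359  0.38320775 -0.8484397 ]
```

Push at about 30 mm/s (2.5 mm per row), slower at first contact.

Emit:
{"name": "jog_arm", "arguments": {
  "series": [
    [1,-2,0,0,0,0,0],
    [1,-5,0,0,0,0,0],
    [1,-8,0,0,0,0,0],
    [1,-10,0,0,0,0,0],
    [1,-12,0,0,0,0,0],
    [1,-14,0,0,0,0,0],
    [1,-16,0,0,0,0,0],
    [1,-18,0,0,0,0,0],
    [1,-20,0,0,0,0,0],
    [1,-22,0,0,0,0,0],
    [1,-24,0,0,0,0,0],
    [1,-26,0,0,0,0,0],
    [1,-28,0,0,0,0,0],
    [1,-30,0,0,0,0,0],
    [1,-32,0,0,0,0,0],
    [1,-34.5,0,0,0,0,0],
    [1,-37,0,0,0,0,0],
    [1,-39.5,0,0,0,0,0],
    [1,-42,0,0,0,0,0],
    [1,-44.5,0,0,0,0,0]
  ]
}}

```text
time: 15.3
tool_pos: [0.4707, -0.0936, 0.0934]
eef_rot: [-0.006, 0.708, -0.706, 0.007]
force: [-1.3, -0.6, -1.2]
width: -0.0003
```

Emit:
{"name": "jog_arm", "arguments": {
  "series": [
    [1,-2.5,0,0,0,0,0],
    [1,-5,0,0,0,0,0],
    [1,-7.5,0,0,0,0,0],
    [1,-10,0,0,0,0,0],
    [1,-12.5,0,0,0,0,0],
    [1,-15,0,0,0,0,0],
    [1,-17.5,0,0,0,0,0],
    [1,-20,0,0,0,0,0],
    [1,-22.5,0,0,0,0,0],
    [1,-25,0,0,0,0,0],
    [1,-27.5,0,0,0,0,0],
    [1,-30,0,0,0,0,0],
    [1,-32.5,0,0,0,0,0],
    [1,-35,0,0,0,0,0],
    [1,-37.5,0,0,0,0,0],
    [1,-40,0,0,0,0,0],
    [1,-42.5,0,0,0,0,0],
    [1,-45,0,0,0,0,0]
  ]
}}

```text
time: 16.8
tool_pos: [0.516, -0.0928, 0.0935]
eef_rot: [-0.006, 0.708, -0.706, 0.007]
force: [-1.4, -0.4, -0.8]
width: -0.0
```

Run:
```python
from h import *
s=get_obs(); print(s['tool_pos'],s['force'],s['torque'])
i,d=capture('top'); save('t2',cv2.resize(i[100:300,140:400],None,fx=3,fy=3))
w=world('top',d)
r=w[240:300,170:375].reshape(-1,3); r=r[(r[:,2]>.085)&(r[:,2]<.106)&(r[:,0]>.47)&(r[:,0]<.57)]
# left part of the panel only
print(len(r),cv2.minAreaRect(np.ascontiguousarray(r[r[:,1]>.05][:,:2],dtype=np.float32)))
```

```text
[ 0.51596036 -0.0927712   0.09353226] [-1.41689474 -0.39084919 -0.76291109] [-0.07754244  0.40879526 -0.02769197]
498 ((0.5300464034080505, 0.10188880562782288), (0.012364787049591541, 0.04992150515317917), 1.4051933288574219)
```

View pics/t2.png

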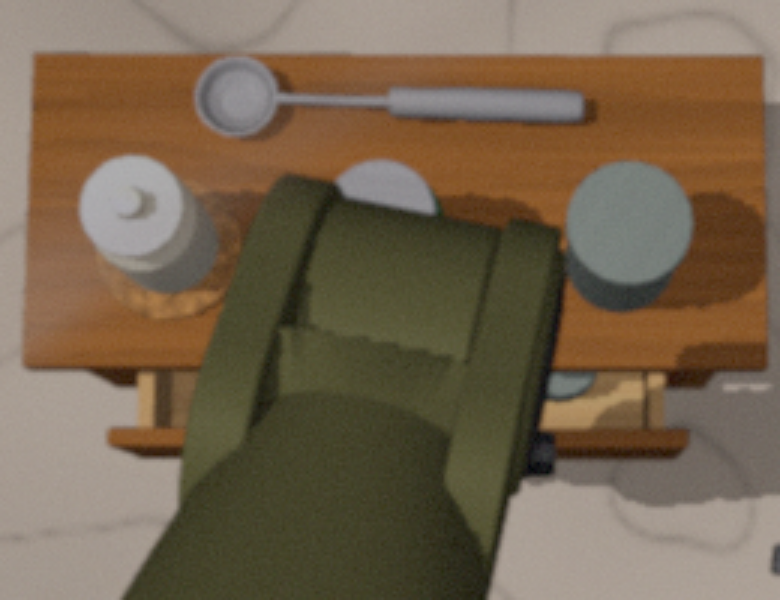

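The panel (crop (140,438)) has about 34 mm left and the tin is still in place. In this view the wrist overlaps the green jar, so I'll check the real gap with the scene camera.

Run:
```python
from h import *
s=get_obs(); i,d=capture('scene'); save('s4',cv2.resize(i[120:370,220:470],None,fx=2.4,fy=2.4)); w=world('scene',d)
r=w.reshape(-1,3); r=r[(r[:,2]>.14)&(r[:,2]<.5)&(abs(r[:,1]+.0928)<.1)&(r[:,0]<.58)&(r[:,0]>.4)]
for a in np.arange(.14,.46,.02):
    q=r[(r[:,2]>a)&(r[:,2]<a+.02)]
    if len(q): print(round(a,2),len(q),'xmax',q[:,0].max().round(3),'y',q[:,1].min().round(3),q[:,1].max().round(3))
```

```text
0.14 182 xmax 0.533 y -0.147 -0.038
0.16 319 xmax 0.536 y -0.153 -0.029
0.18 124 xmax 0.536 y -0.138 -0.042
0.2 127 xmax 0.554 y -0.121 -0.053
0.22 238 xmax 0.554 y -0.113 -0.053
0.24 379 xmax 0.554 y -0.123 -0.054
0.26 180 xmax 0.551 y -0.116 -0.055
0.28 262 xmax 0.553 y -0.12 -0.053
0.3 326 xmax 0.553 y -0.125 -0.053
0.32 310 xmax 0.552 y -0.119 -0.055
0.34 281 xmax 0.552 y -0.113 -0.055
0.36 297 xmax 0.561 y -0.116 -0.053
0.38 244 xmax 0.566 y -0.141 -0.044
0.4 636 xmax 0.567 y -0.142 -0.041
0.42 809 xmax 0.565 y -0.141 -0.042
0.44 868 xmax 0.564 y -0.139 -0.044
```

View pics/s4.png

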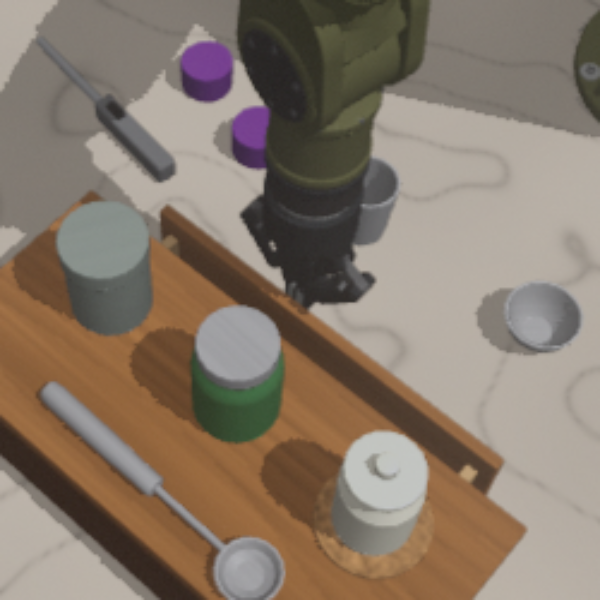

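The gap is fine: the gripper reaches only about 38 mm ahead of the TCP below z = 0.36, so roughly 19 mm will be left to the green jar. I'll go on slowly into the catch.

Emit:
{"name": "jog_arm", "arguments": {
  "series": [
    [1,-1.5,0,0,0,0,0],
    [1,-3.5,0,0,0,0,0],
    [1,-5.5,0,0,0,0,0],
    [1,-7.5,0,0,0,0,0],
    [1,-9.5,0,0,0,0,0],
    [1,-11.5,0,0,0,0,0],
    [1,-13.5,0,0,0,0,0],
    [1,-15,0,0,0,0,0],
    [1,-16.5,0,0,0,0,0],
    [1,-18,0,0,0,0,0],
    [1,-19.5,0,0,0,0,0],
    [1,-21,0,0,0,0,0],
    [1,-22.2,0,0,0,0,0],
    [1,-23.4,0,0,0,0,0],
    [1,-24.6,0,0,0,0,0]
  ]
}}

```text
time: 18.15
tool_pos: [0.5381, -0.0923, 0.0935]
eef_rot: [-0.007, 0.708, -0.706, 0.005]
force: [-12.7, 0.3, 8.7]
width: 0.0002
```

Emit:
{"name": "jog_arm", "arguments": {
  "series": [
    [1,-1.0,0,0,0,0,0],
    [1,-2,0,0,0,0,0],
    [1,-3,0,0,0,0,0],
    [1,-4,0,0,0,0,0],
    [1,-5,0,0,0,0,0],
    [1,-6,0,0,0,0,0],
    [1,-7,0,0,0,0,0],
    [1,-8,0,0,0,0,0],
    [1,-8.6,0,0,0,0,0],
    [1,-9,0,0,0,0,0],
    [1,-9,0,0,0,0,0]
  ]
}}

```text
time: 19.07
tool_pos: [0.5473, -0.0921, 0.0934]
eef_rot: [-0.007, 0.708, -0.706, 0.005]
force: [-2.7, -0.4, -0.7]
width: 0.0001
```

Emit:
{"name": "jog_arm", "arguments": {
  "series": [
    [1,-0.7,0,0,0,0,0],
    [1,-1.4,0,0,0,0,0],
    [1,-2.1,0,0,0,0,0],
    [1,-2.8,0,0,0,0,0],
    [1,-2.8,0,0,0,0,0]
  ]
}}

```text
time: 19.48
tool_pos: [0.5501, -0.0921, 0.0934]
eef_rot: [-0.007, 0.708, -0.706, 0.005]
force: [-2.1, 0.2, -0.3]
width: 0.0002
```

Emit:
{"name": "jog_arm", "arguments": {
  "series": [
    [1,-0.6,0,0,0,0,0],
    [1,-1.2,0,0,0,0,0],
    [1,-1.8,0,0,0,0,0],
    [1,-1.8,0,0,0,0,0]
  ]
}}

```text
time: 19.82
tool_pos: [0.5501, -0.0921, 0.0934]
eef_rot: [-0.008, 0.708, -0.706, 0.004]
force: [-8.6, -0.2, 5.9]
width: -0.0001
```

The drawer stopped moving and the force rose, so it is against its stop. I'll back off.

Emit:
{"name": "jog_arm", "arguments": {
  "series": [
    [1,1.5,0,0,0,0,0],
    [1,5,0,0,0,0,0],
    [1,12,0,0,0,0,0],
    [1,24,0,0,0,0,0],
    [1,40,0,0,0,0,0],
    [1,58,0,0,0,0,0],
    [1,76,0,0,0,0,0],
    [1,92,0,0,0,0,0],
    [1,103,-6,0,0,0,0],
    [1,109,-18,0,0,0,0],
    [1,110,-36,8,0,0,0],
    [1,110,-60,24,0,0,0],
    [1,110,-90,48,0,0,0],
    [1,110,-120,78,0,0,0],
    [1,110,-145,108,0,0,0],
    [1,110,-160,138,0,0,0],
    [1,110,-165,160,0,0,0],
    [1,110,-165,172,0,0,0],
    [1,110,-165,176,0,0,0],
    [1,110,-165,176,0,0,0]
  ]
}}

```text
time: 21.48
tool_pos: [0.4438, -0.2703, 0.2578]
eef_rot: [-0.008, 0.708, -0.706, 0.004]
force: [0.4, -0.9, -0.2]
width: 0.0002
```

Run:
```python
from h import *
print(get_obs()['tool_pos'],get_obs()['force'],get_obs()['time'])
i,d=capture('top'); save('t3',cv2.resize(i[90:390,130:450],None,fx=2,fy=2)); w=world('top',d)
def reg(n,u0,u1,v0,v1,zlo,zhi):
    r=w[v0:v1,u0:u1].reshape(-1,3); r=r[(r[:,2]>zlo)&(r[:,2]<zhi)]
    print(n,len(r),r.mean(0).round(4),cv2.minEnclosingCircle(np.ascontiguousarray(r[:,:2],dtype=np.float32)),r[:,2].max()); return r
r=reg('panel',170,250,215,260,.085,.106); print(cv2.minAreaRect(np.ascontiguousarray(r[:,:2],dtype=np.float32)))
m=r[abs(r[:,1]-.1)<.02]; print('x at y=.1 (5,95%)',np.percentile(m[:,0],[2,98]))
reg('lid',150,205,135,185,.21,.25)
reg('glass',240,300,145,205,.22,.25); reg('tea',320,375,145,205,.21,.235)
reg('tumbler',290,335,310,350,.06,.09); reg('katori',190,240,312,360,.025,.05)
```

```text
[ 0.44378028 -0.27028588  0.25779474] [ 0.37050501 -0.90538796 -0.22500993] 21.4833
panel 531 [0.5638 0.0586 0.0987] ((0.5640906095504761, 0.05672374367713928), 0.06959740072488785) 0.10539536527705717
((0.5646899938583374, 0.05672964081168175), (0.01271668728441, 0.13890446722507477), 0.5645617246627808)
x at y=.1 (5,95%) [0.55793657 0.57039059]
lid 931 [0.6441 0.0825 0.2283] ((0.6452443599700928, 0.08314640820026398), 0.029380841180682182) 0.24145436395797526
glass 1077 [ 0.6416 -0.0547  0.2301] ((0.642536997795105, -0.054164785891771317), 0.031203370541334152) 0.23533094100208296
tea 1390 [ 0.6419 -0.1924  0.2201] ((0.6432454586029053, -0.19225746393203735), 0.03599732741713524) 0.2247640351798902
tumbler 211 [ 0.3738 -0.1326  0.073 ] ((0.37617266178131104, -0.1323525458574295), 0.029749855399131775) 0.07941784132773633
katori 310 [0.3549 0.0655 0.0319] ((0.356592059135437, 0.062005698680877686), 0.035881586372852325) 0.038153816961456366
```

View pics/t3.png

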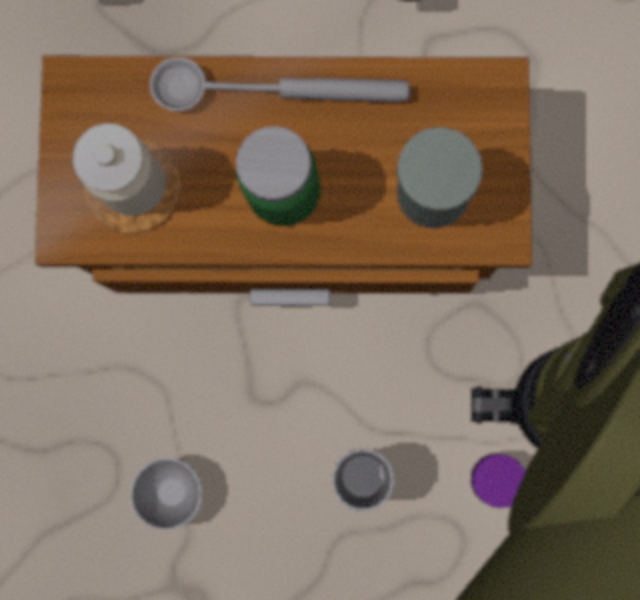

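The drawer is home: its outer face is at x = 0.558, where 0.558 was expected. The jar is on the coaster at crop (112,165), and the other items visible here haven't moved. Handing in.

```bash
python3 -c "
from workcell import *
print(close_job())"
```

```text
the job is handed in; nothing more can be done
None
```

I lifted the pickle jar out of the drawer with its lid on and stood it on the cork coaster. Then I pushed the drawer slowly through its catch until it stopped, backed the arm away and handed in at about 21.5 s.

- **Jar:** the last top view shows it upright with its lid on. Its centre is within about 2 mm of the coaster's centre. The two cameras differ by about 1.5 mm, so I can't be more exact than that.
- **Drawer:** its front face is at x = 0.558 m, where fully home should be 0.558 m. It held still under about 8.6 N of push, and the highest force I read at the catch was about 13 N.
- **Other items:** the green jar, tea tin, tumbler and katori measured the same as at the start, to about 1 mm. The spoon looked unmoved but I didn't measure it again. The lighter and one purple look-alike were hidden or out of view in the last picture, and the arm passed only above them.
- **Not checked:** I couldn't see the small jar and lime tin once the drawer was shut. I last saw the lime tin in place when the drawer was about a third open. The small jar was last in view before the push, hidden by the arm or the plank after that.

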